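Draw a glass plate from the magazine and lay it on the levelling table

TASK

Get a gel plate ready for casting: slide only the top glass plate out of the magazine until about a third of it hangs over the front sill, and let go, so that it can be pinched by that end. Set it down lengthwise along the top of the white tube rack, centred, and let go to change your grip to its middle, because the levelling table has room for fingers only at its waist. Lay the plate flat between the levelling table's locating pins; do not let it drop to the worktop, leave the other two plates in the magazine, and do not disturb the timer, tape roll, blue tray or vial.

Things in the scene. Friction and masses are not known exactly. Their poses are not given: they have to be found in the camera images.
- plate_top_mid (a point): Centre of the top glass plate of the stack (the one to take), half-way up. Opaque grey-green ground glass, 120 mm long (its x) x 60 mm wide (its y) x 4 mm thick, about 70 g; both ends alike. At the start it lies in the magazine, axes as the magazine's, its upper face 38 mm above the worktop. It can be gripped across its 60 mm width.
- plate_second_mid (a point): Centre of the second glass plate, same size, right under the top plate; stays in the magazine. The sill holds it back when the top plate is dragged.
- plate_low_mid (a point): Centre of the lowest glass plate, same size, under the second; stays in the magazine.
- magazine: Fixed plate magazine, 132 x 75 mm, 40 mm high: grey metal. Origin on the worktop (z = 0) under the stack's centre; x along the plates, -x its open front. Three plates lie on a bed 26 mm up; glass slides easily on glass. The side walls (63 mm apart, full length) end 2 mm above the top plate, so plates cannot be gripped inside. At the back only two corner stops, with a 47 mm gap in the middle.
- sill_mid (a point): Middle of the outer upper edge of the magazine's front sill (it has a 24 mm viewing gap there), x = -66 mm and z = 32 mm in its frame, same axes. 2 mm below the top plate's underside: only the top plate can slide out over it, in -x, dragged by a fingertip pressed on its upper face or pushed at its back edge through the rear gap. Over 55 mm past the sill it tips out.
- rack_top (a point): Centre of the top of the white tube rack, 35 mm above the worktop. Loose open plastic rack, 50 g, 126 mm long (its y) x 46 mm wide (its x) x 35 mm high. The plate rests flat on its rims; laid lengthwise along the rack, its long edges stand 7 mm beyond the rack on each side, so fingers pass down beside the rack.
- level_table: Fixed gel levelling table: black deck, 96 mm wide, 8 mm thick, its top 34 mm above the worktop, on three screws; bubble level at its +x end. Origin on the worktop (z = 0) under the centre of the plate's place; x along the plate, deck from x = -75 to +95 mm. At x = -28 to +28 mm it is cut in to a waist 44 mm wide, open down to the worktop, where fingers holding the plate's long edges pass down.
- pocket_mid (a point): Centre of the plate's place, on the deck surface (34 mm above the worktop); axes as the table's. Eight round-topped steel pins, 6 mm across, 8 mm high above the deck, frame a place 126 x 66 mm (3 mm free on every side of the plate): on the long sides at x = +-48 mm, at the ends at y = +-20 mm.
- lab_timer: Bystander: white lab timer, 66 x 66 x 15 mm, lying; origin at its underside.
- tape_roll: Bystander: small white roll of tape lying flat, 52 x 56 mm, 19 mm high; origin at its underside.
- tube_tray: Bystander: low blue tube tray, 61 x 163 x 22 mm; origin at its underside.
- glass_vial: Bystander: standing vial with a grey cap, 46 mm across, 91 mm high; origin at its underside.
There are look-alikes about, which are no part of the job. What is shaped like the part that bears plate_top_mid but black is not meant.

How it is judged:
By the outcome, as a careful person would: the job done as asked, in the order asked, and still so for the second after the job is handed in, with the robot touching nothing.
It also fails if it takes over 58 s, if anything falls off the work surface, if the arm or the gripper's body presses on something with over 40 N, if the wrist force passes 120 N, or if a joint passes its speed limit or range.

ROBOT

A 7-joint arm with a two-finger parallel gripper is mounted at the origin on a cart in front of the work surface, level with it; the furniture and walls round the work are solid. World frame = base frame: x ahead of the robot, y to its left, z up, the work surface at z = 0. Lengths are in m, angles in rad, forces in N, time in s.
With the tool pointing down it reaches from about 0.375 to 0.925 m from the base axis. Payload 3.1 kg.
Tool frame: the origin (TCP) lies between the finger pads; the fingertips stand 8 mm ahead of it and the grasp point (between the pads) lies 11 mm behind it; z points along the fingers, y is the line along which they close (so a half turn about z gives the same grasp; the last joint's range is limited). The gripper opens to 85 mm and grips with 20 to 120 N. Pads are 22 mm wide; open, the fingers measure 114 mm over their backs; the gripper's body (76 mm by 85 mm) begins 54 mm behind the grasp point. The pads swing forward as they close: fully open they stand 13 mm farther back than shut.
Start: joints at [-1.438, 0.383, 0.044, 1.598, -0.018, 1.161, -0.05], TCP at [0.149, 0.633, 0.239] pointing down, gripper open.
Joint ranges: [-2.61, 2.61], [-0.41, 2.15], [-1.48, 1.57], [0, 2.5], [-1.57, 4.71], [0.05, 1.97], [-2.85, 2.85]. Speed limits (rad/s): [2.79, 2.79, 3.14, 3.14, 3.14, 3.14, 3.14].

INTERFACE

Orientations are given as a unit quaternion [w, x, y, z].
In Python, from rig import env gives the robot as it stands.
- The arm moves only by the tool arm_command, never from a script. Its argument "steps" is one flat list of numbers, 5 for each row, row after row: the shift along the tool's x, y, z in m, then the turn about the tool's z in rad, then the finger opening in m, from 0 to 0.0854. A call has exactly 5 rows; each row is the pose to reach, as a shift and turn from the pose commanded when the call began, along the tool's axes at that moment; what a row does not reach only later rows make up. A row lasts 1/8 s, in which the tool goes at most 62.5 mm and 10.7 degrees, less where a joint would pass 70% of its speed; a pose out of reach is approached as far as the arm can. A call with a gripper value outside its range is refused whole. The fingers move at their own pace and stop on an object; the grip force is fixed at half the most. Time passes only in rows, so rows that repeat a pose let the fingers close, or fill a call up. It gives the time, the measured TCP pose, the force, the opening and the grip force at its end, in the units of the state.
- env.read_state(): the state, without advancing time (a new reading comes with each control period).
- env.get_image(name): name is "scene" or "top" or "wrist"; returns a dict with "frame" (400x640x3 uint8, blue, green, red), "range_z" (400x640 float32, m along the optical axis (not along the pixel's ray), 0 where there is no reading), "fx", "fy", "cx", "cy" (pixels), "R" (3x3) and "t" (3): a world point X has camera coordinates R X + t. Camera axes: x right, y down, z forward; pixel columns grow to the right and rows downward; lengths in m; the calibration is good to about 2 mm. A picture is of the moment at which its call begins.
- env.close_job(): hands the job in; it is judged then, once.
The state is a dict: "clock": time; "q": joint angles; "joint_vel": joint speeds; "joint_torque": joint torques, N m; "position": TCP position; "ee_rot": TCP orientation; "contact_force": force on the tool from outside, world axes, zero at the start; "ft_torque": the same for the moment, N m; "gripper_width": finger opening in m; "grip_force": force on a finger pad.
Only numpy, scipy, OpenCV 4.12 (cv2) and the standard library are available. Lean on these libraries where they do the work, as an engineer would, in place of code of your own. Each camera call takes 0.05 s, during which the arm holds its last target. There are 200 camera calls.

## Working session

There is one attempt and no reset: what is moved stays moved. The work goes in short steps, Python scripts to look and compute and a tool call to move; the robot and the scene stay as the last step left them, time stands still between calls to the robot, and variables do not carry over. Pictures are saved under pics/ and viewed, at most 13 in all, crops included, and the job is handed in when it is done.

Besides the shell and the picture viewer there is one more tool, called after "Emit:" as name(argument=value, ...), one argument or row to a line, values as JSON. arm_command: Moves the arm, as the interface text tells. Its arguments: {"type":"object","properties":{"steps":{"type":"array","items":{"type":"number"}}},"required":["steps"]}

```bash
ls; mkdir -p pics; cat > h.py <<'E'
import numpy as np, cv2
from rig import env
def pt(im,u,v,z=None):
    "pixel -> world; on plane z, or by depth"
    d=np.array([(u-im['cx'])/im['fx'],(v-im['cy'])/im['fy'],1.0])
    R,t=np.array(im['R']),np.array(im['t']); c=-R.T@t; w=R.T@d
    s=im['range_z'][int(round(v)),int(round(u))] if z is None else (z-c[2])/w[2]
    return c+s*w
def cloud(im):
    v,u=np.mgrid[0:400,0:640]; d=np.stack([(u-im['cx'])/im['fx'],(v-im['cy'])/im['fy'],np.ones_like(u,float)],-1)*im['range_z'][...,None]
    return (d-np.array(im['t']))@np.array(im['R'])
def proj(im,X):
    c=np.array(im['R'])@np.array(X)+np.array(im['t']); return im['fx']*c[0]/c[2]+im['cx'],im['fy']*c[1]/c[2]+im['cy']
E
python3 - <<'E'
from h import *
s=env.read_state(); print(s)
for n in ('top','scene'):
    im=env.get_image(n); cv2.imwrite(f'pics/{n}0.png',im['frame']); np.save(f'pics/{n}0.npy',im,allow_pickle=True)
    print(n,-np.array(im['R']).T@np.array(im['t']),im['fx'])
E
```

```text
pics
{'clock': 0.0, 'q': array([-1.43782319,  0.38385231,  0.04381945,  1.59956672, -0.0179023 ,
        1.16121518, -0.04992398]), 'joint_vel': array([-0.00081274,  0.00193144, -0.00045414, -0.00106173,  0.00022657,
       -0.00059575, -0.00075902]), 'joint_torque': array([ 9.43496161e-05, -4.33453023e+01,  1.02464676e+00, -2.49513674e+01,
        1.05578767e-02,  1.13253875e-02,  8.99730338e-06]), 'position': array([0.14845861, 0.63187054, 0.2378791 ]), 'ee_rot': array([-8.50180972e-05,  1.15096602e-01,  9.93353420e-01, -1.32193830e-03]), 'contact_force': array([1.14043998, 0.18418974, 0.51157648]), 'ft_torque': array([0.02236531, 0.00449134, 0.04981385]), 'grip_force': 0.0, 'gripper_width': 0.0851682386560434}
top [ 0.3343173  -0.04007702  1.2225169 ] 392.960828813614
scene [ 0.01950328 -1.01922098  0.69903585] 435.1152791953992
```

View pics/top0.png

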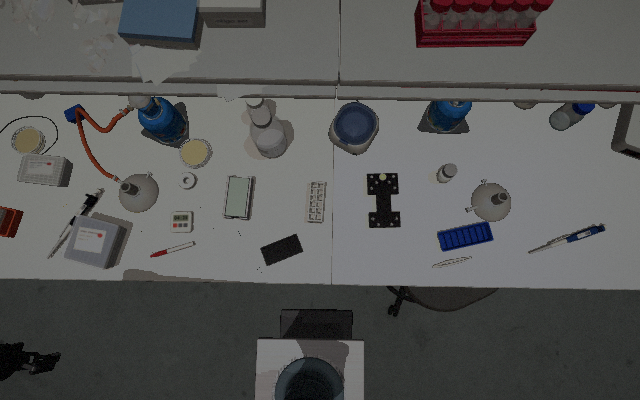

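View pics/scene0.png

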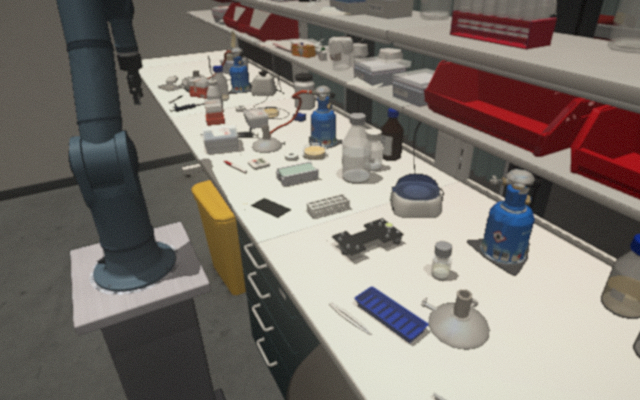

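Top view: the grey-green plate is in the magazine at (239,197). The white rack is at (316,202), the black levelling table at (382,200), with its bubble level at the upper end (382,177). Bystanders: timer (181,222), tape (188,181), tray (466,236), vial (447,173).
Plate candidates: grey-green at (239,197), and black lying on the worktop at (281,250). The grey-green one in the grey magazine fits the description and the black one is the excluded look-alike. I'll confirm this in an enlarged crop.

```bash
python3 - <<'E'
from h import *
im=np.load('pics/top0.npy',allow_pickle=True).item()
sc=np.load('pics/scene0.npy',allow_pickle=True).item()
a=cv2.resize(im['frame'][160:270,215:415],(800,440),interpolation=cv2.INTER_CUBIC)
b=cv2.resize(sc['frame'][155:195,265:345],(320,160),interpolation=cv2.INTER_CUBIC)
c=np.zeros((600,800,3),np.uint8); c[:440]=np.clip(a*1.5,0,255); c[440:,:320]=b
cv2.imwrite('pics/crop.png',c)
P=cloud(im)
for n,(u0,u1,v0,v1) in dict(mag=(218,262,168,228),rack=(300,333,172,230),table=(360,405,165,235),timer=(165,200,205,240),tape=(175,200,168,195),black=(255,308,228,270),tray=(435,497,215,255),vial=(433,462,158,186)).items():
    q=P[v0:v1,u0:u1].reshape(-1,3); 
    for lo in (0.008,0.028):
        m=q[(q[:,2]>lo)&(q[:,2]<0.15)]
        if len(m)<5: continue
        r=cv2.minAreaRect((m[:,:2]*1000).astype(np.float32)); print(n,lo,len(m),np.round(r[0]),np.round(r[1]),round(r[2],1),'zmax/med',np.round([m[:,2].max(),np.median(m[:,2])],3))
E
```

```text
mag 0.008 1100 [569. 224.] [ 98. 132.] 86.9 zmax/med [0.045 0.037]
mag 0.028 1004 [569. 236.] [ 77. 131.] 86.0 zmax/med [0.045 0.037]
rack 0.008 340 [561.  -7.] [ 46. 127.] 87.3 zmax/med [0.039 0.033]
rack 0.028 251 [561.  -7.] [ 46. 127.] 86.9 zmax/med [0.039 0.034]
table 0.008 1385 [ 568. -215.] [171.  97.] 2.5 zmax/med [0.046 0.033]
table 0.028 1351 [ 568. -215.] [171.  97.] 2.1 zmax/med [0.046 0.033]
timer 0.008 444 [492. 412.] [67. 67.] 2.9 zmax/med [0.021 0.014]
tape 0.008 203 [623. 403.] [52. 51.] 33.0 zmax/med [0.023 0.017]
black 0.008 19 [411.  94.] [ 50. 111.] 27.6 zmax/med [0.013 0.009]
tray 0.008 564 [ 476. -479.] [ 83. 192.] 13.7 zmax/med [0.027 0.016]
vial 0.008 280 [ 650. -406.] [43. 38.] 6.7 zmax/med [0.096 0.082]
vial 0.028 252 [ 650. -406.] [42. 38.] 6.7 zmax/med [0.096 0.085]
```

View pics/crop.png

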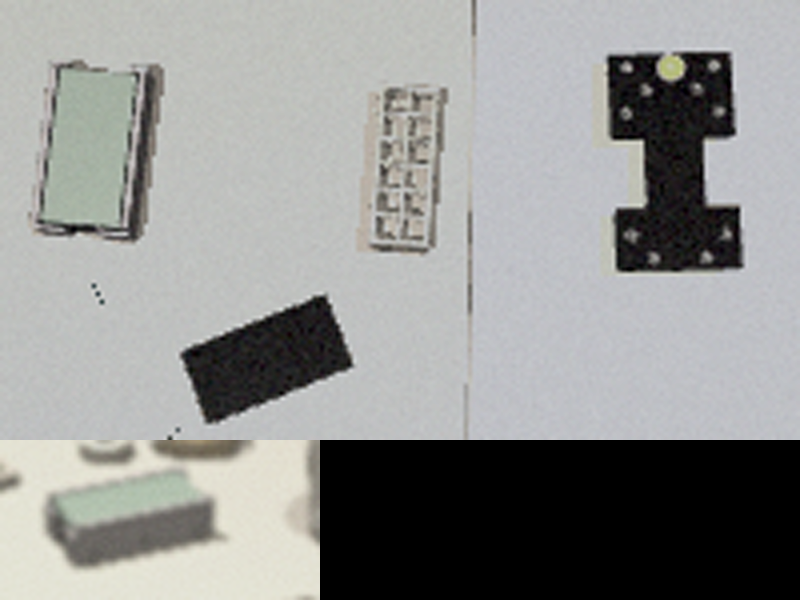

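The crop confirms it: grey-green glass inside the grey magazine at crop (95,145). The black one at crop (268,358) lies on the worktop, so it's the look-alike. I'll get the wrist camera geometry and plan a look over the magazine.

```bash
cat >> h.py <<'E'
from scipy.spatial.transform import Rotation as Ro
def Rt(s): q=s['ee_rot']; return Ro.from_quat([q[1],q[2],q[3],q[0]]).as_matrix()
def to(x,y,z,yaw=None):
    "shift in tool axes and turn to bring TCP to x,y,z with the plate's long axis (tool x, mod pi) at yaw deg"
    s=env.read_state(); R=Rt(s); p=np.array(s['position'])
    yw=np.degrees(np.arctan2(R[1,1],R[0,1]))-90
    tr=0 if yaw is None else -((yaw-yw+90)%180-90)
    print('t',round(s['clock'],2),'pos',np.round(p*1000,1),'yaw',round((yw+90)%180-90,2),'tilt',np.round(R[:2,2],3),'F',np.round(s['contact_force'],1),'w',round(s['gripper_width'],4),'-> shift mm',np.round(R.T@(np.array([x,y,z])-p)*1000,1),'turn',round(np.radians(tr),3))
E
python3 - <<'E'
from h import *
im=env.get_image('wrist'); s=env.read_state(); R=Rt(s)
c=-np.array(im['R']).T@np.array(im['t'])
print('cam in tool',R.T@(c-s['position']),'axes',np.round(np.array(im['R'])@R,2).tolist(),im['fx'])
to(.50,.236,.25,-4)
im=np.load('pics/top0.npy',allow_pickle=True).item(); P=cloud(im); q=P.reshape(-1,3); 
m=(q[:,0]>.62)&(q[:,0]<.8)&(abs(q[:,1]-.2)<.2)&(q[:,2]>.04); print('tall behind',q[m].min(0),q[m].max(0))
E
```

```text
cam in tool [ 0.06852894 -0.00023679 -0.13424972] axes [[0.0, 1.0, 0.0], [-0.96, 0.0, -0.27], [-0.27, -0.0, 0.96]] 299.9368798276709
t 0.15 pos [148.5 632.1 238.2] yaw -13.22 tilt [-0.    -0.002] F [-0.3  0.5  0.3] w 0.0856 -> shift mm [-432.7 -305.2  -11.2] turn -0.161
tall behind [6.20014784e-01 1.32929760e-06 4.02502474e-02] [0.79999499 0.39995718 0.58522909]
```

Emit:
arm_command(
  steps=[-0.046,-0.031,0,-0.03,0.0854,-0.092,-0.062,0,-0.06,0.0854,-0.139,-0.093,0,-0.1,0.0854,-0.185,-0.124,0,-0.13,0.0854,-0.23,-0.155,0,-0.16,0.0854],
)

```text
clock: 0.78
position: [0.3382, 0.4275, 0.2391]
ee_rot: [-0.0, 0.035, 0.999, -0.0]
contact_force: [1.0, 1.3, 0.6]
gripper_width: 0.0851
grip_force: 0.0
```

```bash
python3 - <<'E'
from h import *
to(.53,.236,.22,-4)
E
```

```text
t 0.78 pos [338.2 427.5 239.1] yaw -4.01 tilt [-0. -0.] F [1.  1.3 0.6] w 0.0851 -> shift mm [-204.7 -177.6   19.1] turn -0.0
```

Emit:
arm_command(
  steps=[-0.045,-0.04,0.005,0,0.0854,-0.09,-0.08,0.01,0,0.0854,-0.135,-0.118,0.015,0,0.0854,-0.175,-0.15,0.019,0,0.0854,-0.205,-0.178,0.019,0,0.0854],
)

```text
clock: 1.4
position: [0.5302, 0.2347, 0.2196]
ee_rot: [-0.0, 0.036, 0.999, -0.001]
contact_force: [1.0, 0.8, -0.0]
gripper_width: 0.0855
grip_force: 0.0
```

```bash
cat > meas.py <<'E'
from h import *
def wrist(name):
    im=env.get_image('wrist'); np.save(f'pics/{name}.npy',im,allow_pickle=True); return im
def hsv(im): return cv2.cvtColor(im['frame'],cv2.COLOR_BGR2HSV)
def rect(im,mask,z,amin=300):
    "min-area rectangle of the biggest blob of a mask, cast on plane z: centre mm, sizes, yaw of long side"
    c=max(cv2.findContours(mask.astype(np.uint8),cv2.RETR_EXTERNAL,cv2.CHAIN_APPROX_NONE)[0],key=cv2.contourArea)[:,0]
    w=np.array([pt(im,u,v,z)[:2] for u,v in c])*1000; r=cv2.minAreaRect(w.astype(np.float32)); b=cv2.boxPoints(r)
    e=[b[1]-b[0],b[2]-b[1]]; l=max(e,key=np.linalg.norm); a=np.degrees(np.arctan2(l[1],l[0]))
    print('px',np.round(c.mean(0)),'centre',np.round(r[0],1),'size',np.round(r[1],1),'yaw',round((a+90)%180-90,2)); return r
E
python3 - <<'E'
from meas import *
im=wrist('w1'); cv2.imwrite('pics/w1.png',im['frame'])
to(.53,.236,.22,-4)
h=hsv(im); print(h[200,320],im['frame'][200,320])
E
```

```text
t 1.45 pos [534.6 228.3 220.2] yaw -4.63 tilt [ 0.004 -0.005] F [ 3.2 -3.7  0.5] w 0.0854 -> shift mm [5.2 7.3 0.1] turn -0.011
[ 63  15 149] [141 149 140]
```

View pics/w1.png

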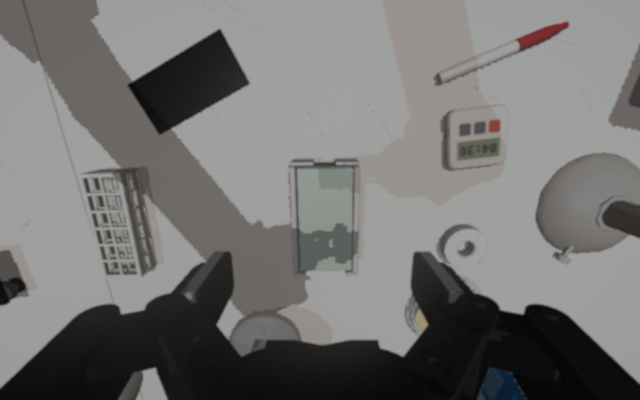

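The wrist view confirms the front: the sill with its viewing gap is at (324,162), on the robot side. The back corner stops are at (300,271) and (355,271). The grey-green plate spans (295–355, 167–271). I'll measure the plate and the rack in this view.

```bash
python3 - <<'E'
from meas import *
im=wrist('w2'); h=hsv(im).astype(int); f=im['frame'].astype(int)
g=(f[...,1]-f[...,2]>4)&(f[...,1]>60); m=np.zeros((400,640),bool); m[150:285,280:370]=g[150:285,280:370]
m=cv2.morphologyEx(m.astype(np.uint8),cv2.MORPH_OPEN,np.ones((3,3))); print(m.sum()); rect(im,m,.038)
P=cloud(im); q=P[150:285,275:375]; mm=np.zeros((400,640),np.uint8); mm[150:285,275:375]=(q[...,2]>.03)&(q[...,2]<.06); rect(im,mm,.040)
print('plate z',np.median(P[180:225,305:345,2]),'table z',np.median(P[130:150,300:350,2]))
a=np.zeros((400,640),np.uint8); k=P[...,2]; a[150:285,60:170]=((k>.028)&(k<.05))[150:285,60:170]; a=cv2.morphologyEx(a,cv2.MORPH_CLOSE,np.ones((5,5)));rect(im,a,.035)
to(.53,.236,.22,-4)
E
```

```text
5554
px [331. 212.] centre [571.3 234.5] size [ 60.  120.8] yaw -3.61
px [322. 207.] centre [570.5 233.9] size [ 74.7 132. ] yaw -3.51
plate z 0.03779186609666057 table z -0.0002524431290750901
px [118. 220.] centre [562.9  -5.7] size [ 50.8 126.5] yaw -2.7
t 1.5 pos [532.9 230.3 220.2] yaw -4.65 tilt [ 0.002 -0.004] F [ 0.1 -0.5 -0.1] w 0.0852 -> shift mm [3.3 5.4 0.2] turn -0.011
```

Emit:
arm_command(
  steps=[-0.028,0.004,0.04,-0.01,0.0,-0.058,0.007,0.08,-0.019,0.0,-0.058,0.007,0.12,-0.019,0.0,-0.058,0.007,0.145,-0.019,0.0,-0.058,0.007,0.15,-0.019,0.0],
)

```text
clock: 2.12
position: [0.5847, 0.2402, 0.0675]
ee_rot: [-0.003, 0.025, 1.0, -0.001]
contact_force: [-0.9, -0.7, 0.4]
gripper_width: -0.0001
grip_force: 0.0
```

```bash
python3 - <<'E'
from h import *
to(.591,.233,.050,-3.55)
E
```

```text
t 2.12 pos [584.7 240.2  67.5] yaw -2.9 tilt [-0.005 -0.002] F [-0.9 -0.7  0.4] w -0.0001 -> shift mm [-6.8 -6.9 17.5] turn 0.011
```

Emit:
arm_command(
  steps=[-0.006,-0.006,0.006,0.008,0.0,-0.006,-0.006,0.012,0.008,0.0,-0.006,-0.006,0.016,0.008,0.0,-0.006,-0.006,0.0175,0.008,0.0,-0.006,-0.006,0.0175,0.008,0.0],
)

```text
clock: 2.75
position: [0.593, 0.2341, 0.0529]
ee_rot: [-0.0, 0.03, 1.0, 0.0]
contact_force: [0.4, -0.2, -1.1]
gripper_width: 0.0002
grip_force: 0.0
```

Emit:
arm_command(
  steps=[0,0,0.001,0,0.0,0,0,0.002,0,0.0,0,0,0.003,0,0.0,0,0,0.003,0,0.0,0,0,0.003,0,0.0],
)

```text
clock: 3.38
position: [0.5931, 0.2338, 0.0498]
ee_rot: [0.0, 0.03, 1.0, -0.0]
contact_force: [0.0, -0.1, 0.5]
gripper_width: 0.0002
grip_force: 0.0
```

```bash
python3 - <<'E'
from h import *
to(.591,.233,.046,-3.55)
E
```

```text
t 3.38 pos [593.1 233.8  49.8] yaw -3.42 tilt [ 0. -0.] F [ 0.  -0.1  0.5] w 0.0002 -> shift mm [ 2.  -0.9  3.8] turn 0.002
```

Emit:
arm_command(
  steps=[0,0,0.001,0,0.0,0,0,0.002,0,0.0,0,0,0.003,0,0.0,0,0,0.0035,0,0.0,0,0,0.0035,0,0.0],
)

```text
clock: 4.0
position: [0.5931, 0.2338, 0.0463]
ee_rot: [0.0, 0.03, 1.0, 0.0]
contact_force: [-0.2, 1.0, 0.1]
gripper_width: 0.0
grip_force: 0.1
```

Emit:
arm_command(
  steps=[0,0,0.0005,0,0.0,0,0,0.001,0,0.0,0,0,0.0012,0,0.0,0,0,0.0012,0,0.0,0,0,0.0012,0,0.0],
)

```text
clock: 4.62
position: [0.5939, 0.2341, 0.0462]
ee_rot: [0.001, 0.03, 1.0, 0.0]
contact_force: [-1.5, 0.3, 6.2]
gripper_width: 0.0001
grip_force: 2.7
```

Emit:
arm_command(
  steps=[0,0,-0.012,0,0.0,-0.02,-0.001,-0.012,0,0.0,-0.045,-0.001,-0.012,0,0.0,-0.063,-0.001,-0.012,0,0.0,-0.063,-0.001,-0.012,0,0.0],
)

```text
clock: 5.25
position: [0.6573, 0.2282, 0.0575]
ee_rot: [0.001, 0.031, 1.0, -0.0]
contact_force: [-0.8, 0.3, -0.7]
gripper_width: 0.0003
grip_force: 0.0
```

Emit:
arm_command(
  steps=[0,0,0.005,0,0.0,0,0,0.01,0,0.0,0,0,0.013,0,0.0,0,0,0.013,0,0.0,0,0,0.013,0,0.0],
)

```text
clock: 5.88
position: [0.6559, 0.2291, 0.0442]
ee_rot: [0.0, 0.03, 1.0, 0.0]
contact_force: [0.4, 0.2, 0.0]
gripper_width: -0.0002
grip_force: 0.0
```

```bash
python3 - <<'E'
from h import *
o=np.array([.571,.234]);e=np.array([.9981,-.062]); b=o+.028*e
to(*b,.0438,-3.55); s=env.read_state()['position'][:2]-o; print('mag xy',s@e, s@[.062,.998])
E
```

```text
t 5.88 pos [655.9 229.1  44.2] yaw -3.42 tilt [0. 0.] F [0.4 0.2 0. ] w -0.0002 -> shift mm [57.  -0.2  0.4] turn 0.002
mag xy 0.08502276901882094 0.0003815605793587812
```

Emit:
arm_command(
  steps=[0.008,0,0,0,0.0,0.014,0,0.0002,0,0.0,0.02,0,0.0002,0,0.0,0.026,0,0.0002,0,0.0,0.03,0,0.0002,0,0.0],
)

```text
clock: 6.5
position: [0.6255, 0.231, 0.0439]
ee_rot: [-0.0, 0.03, 1.0, 0.0]
contact_force: [0.3, -0.0, 0.7]
gripper_width: -0.0001
grip_force: 0.1
```

Emit:
arm_command(
  steps=[0.006,0,0,0,0.0,0.012,0,0,0,0.0,0.018,0,0,0,0.0,0.023,0,0,0,0.0,0.026,0,0,0,0.0],
)

```text
clock: 7.12
position: [0.5996, 0.2325, 0.0439]
ee_rot: [-0.0, 0.03, 1.0, 0.0]
contact_force: [-0.2, -0.3, 0.7]
gripper_width: -0.0001
grip_force: 0.2
```

```bash
python3 - <<'E'
from meas import *
im=wrist('w3'); to(.571,.234,.05,-3.55)
f=im['frame']; cv2.imwrite('pics/w3.png',f)
t=env.get_image('top'); f=t['frame'].astype(int); m=((f[...,1]-f[...,2]>3)&(f[...,1]>60)).astype(np.uint8); m[:,:210]=0;m[:,270:]=0;m[:160]=0;m[240:]=0
rect(t,cv2.morphologyEx(m,cv2.MORPH_OPEN,np.ones((3,3))),.038)
E
```

```text
t 7.17 pos [599.2 232.6  43.8] yaw -3.4 tilt [-0.001  0.   ] F [-1.  -0.2  0.6] w -0.0001 -> shift mm [28.2 -0.2 -6.2] turn 0.003
px [235. 209.] centre [531.  237.7] size [ 60.5 126.9] yaw -2.6
```

View pics/w3.png

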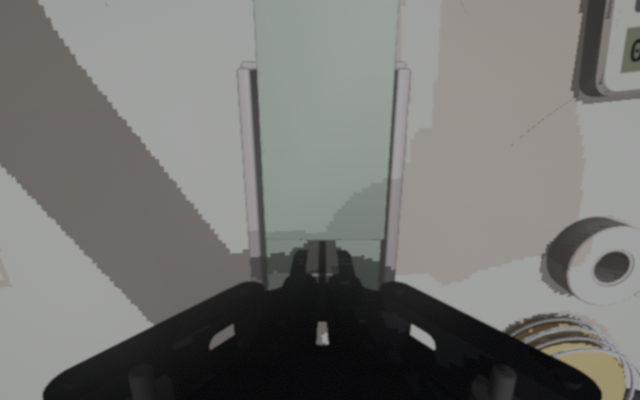

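The plate has slid out with its back edge at row 240 (columns 262–390), and the second plate is still in place under the fingers. I'll compute the travel from that edge.

```bash
python3 - <<'E'
from meas import *
im=np.load('pics/w3.npy',allow_pickle=True).item()
o=np.array([.571,.234]);e=np.array([.9981,-.062])
f=im['frame'].astype(int); print(f[225:255:2,290].tolist())
for u,v in((275,239.5),(380,239.5),(245,66),(403,66)):
    z=.038 if v>100 else .040; p=pt(im,u,v,z)[:2]-o; print(u,v,(p@e)*1000,(p@[.062,.998])*1000)
E
```

```text
[[139, 146, 138], [138, 146, 138], [138, 146, 137], [126, 134, 125], [121, 128, 119], [120, 127, 119], [120, 127, 118], [118, 124, 116], [125, 131, 123], [125, 132, 124], [125, 131, 124], [125, 131, 123], [124, 130, 123], [105, 111, 103], [80, 84, 79]]
275 239.5 18.650191145966154 -23.63283788534513
380 239.5 18.46374389930262 29.195070227631717
245 66 -61.325206962318376 -32.912447259832504
403 66 -61.53432383169944 34.09369881752911
```

Emit:
arm_command(
  steps=[0.0015,0,0,0,0.0,0.003,0,0,0,0.0,0.0035,0,0,0,0.0,0.0035,0,0,0,0.0,-0.001,0,0,0,0.0],
)

```text
clock: 7.85
position: [0.6007, 0.2325, 0.0437]
ee_rot: [-0.0, 0.03, 1.0, -0.0]
contact_force: [0.1, -0.4, -0.1]
gripper_width: -0.0004
grip_force: 0.0
```

Emit:
arm_command(
  steps=[-0.002,0,-0.005,0,0.0,-0.002,0,-0.03,0,0.0,0.03,0,-0.05,0,0.0854,0.075,0,-0.05,0,0.0854,0.112,0,-0.05,0,0.0854],
)

```text
clock: 8.48
position: [0.4883, 0.2393, 0.0946]
ee_rot: [0.0, 0.03, 1.0, 0.0]
contact_force: [-0.6, 0.7, 0.7]
gripper_width: 0.0546
grip_force: 0.0
```

```bash
python3 - <<'E'
from meas import *
im=wrist('w4'); f=im['frame'];cv2.imwrite('pics/w4.png',f)
e=np.array([.9981,-.062]); b=np.array([.571,.234])-.086*e; to(*b,.021,-3.55)
E
```

```text
t 8.53 pos [481.6 239.6  93.1] yaw -3.25 tilt [-0.008 -0.001] F [-3.8  0.  -1. ] w 0.0618 -> shift mm [-4.1  0.  72.1] turn 0.005
```

View pics/w4.png

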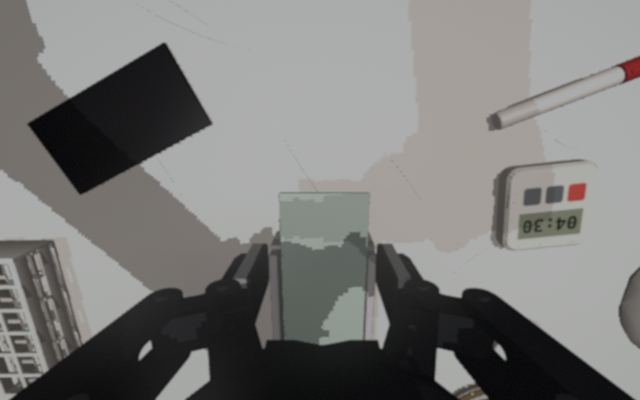

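The plate's front edge is at row 193 (columns 280–370), hanging past the sill and between the opening fingers. I'll settle over the pinch point and measure this edge.

Emit:
arm_command(
  steps=[0,0,0.01,0.003,0.0854,0,0,0.01,0.003,0.0854,0,0,0.01,0.003,0.0854,0,0,0.01,0.003,0.0854,0,0,0.01,0.003,0.0854],
)

```text
clock: 9.15
position: [0.4897, 0.2389, 0.0839]
ee_rot: [0.0, 0.032, 1.0, 0.0]
contact_force: [-0.7, -0.2, -0.5]
gripper_width: 0.0855
grip_force: 0.0
```

```bash
python3 - <<'E'
from meas import *
im=wrist('w5'); f=im['frame'].astype(int)
o=np.array([.571,.234]);e=np.array([.9981,-.062]); b=o-.086*e; to(*b,.021,-3.55)
m=((f[...,1]-f[...,2]>4)).astype(np.uint8); m[:,:250]=0;m[:,400:]=0;m[:150]=0;m=cv2.morphologyEx(m,cv2.MORPH_OPEN,np.ones((3,3)))
P=cloud(im)
for u in (290,310,325,340,360):
    v=np.flatnonzero(m[:,u])[:1]
    if len(v): p=pt(im,u,v[0]-.5,.038)[:2]-o; print(u,v,np.round([(p@e)*1000,(p@[.062,.998])*1000],1), P[v[0]+5,u,2])
v=250; w=np.flatnonzero(m[v]); 
v=215; w=np.flatnonzero(m[v]); print(w[[0,-1]]); 
for u in (w[0]-.5,w[-1]+.5): p=pt(im,u,v,.038)[:2]-o; print('side',(p@[.062,.998])*1000,p@e)
E
```

```text
t 9.2 pos [489.5 238.9  83.9] yaw -3.62 tilt [ 0. -0.] F [ 0.2 -0.   0.8] w 0.0857 -> shift mm [ 4.4  0.1 62.9] turn -0.001
290 [195] [-104.8  -20.2] 0.038249426496558964
310 [195] [-104.8   -7.8] 0.03863013745080536
325 [195] [-104.8    1.5] 0.037019702362247886
340 [195] [-104.8   10.8] 0.03816406654039381
360 [195] [-104.8   23.2] 0.03757812334242164
[278 370]
side -28.48090339590112 -0.09142412709835708
side 30.268137477634035 -0.09140948837004884
```

Emit:
arm_command(
  steps=[0.005,0.0005,0.01,0,0.0854,0.005,0.0005,0.03,0,0.0854,0.005,0.0005,0.05,0,0.0854,0.005,0.0005,0.06,0,0.0854,0.005,0.0005,0.063,0,0.0854],
)

```text
clock: 9.82
position: [0.4835, 0.2395, 0.02]
ee_rot: [-0.001, 0.031, 1.0, -0.001]
contact_force: [-0.2, 0.3, 0.6]
gripper_width: 0.0854
grip_force: 0.0
```

Emit:
arm_command(
  steps=[0,0,0,0,0.068,0,0,0,0,0.064,0,0,0,0,0.06,0,0,0,0,0.05,0,0,0,0,0.05],
)

```text
clock: 10.45
position: [0.4848, 0.2402, 0.0216]
ee_rot: [0.001, 0.031, 1.0, 0.0]
contact_force: [-1.6, 0.0, 4.5]
gripper_width: 0.058
grip_force: 63.1
```

```bash
python3 - <<'E'
from meas import *
im=wrist('w6'); f=im['frame'];cv2.imwrite('pics/w6.png',f)
to(.485,.239,.08,-3.55);print(env.read_state()['grip_force'])
E
```

```text
t 10.5 pos [484.8 240.2  21.5] yaw -3.6 tilt [0.001 0.001] F [-0.9 -0.3  4.2] w 0.058 -> shift mm [ -0.3  -1.1 -58.5] turn -0.001
63.15927743911743
```

Emit:
arm_command(
  steps=[0,0,-0.008,0,0.05,0,0,-0.025,0,0.05,0,0,-0.045,0,0.05,0,0,-0.065,0,0.05,0,0,-0.075,0,0.05],
)

```text
clock: 11.12
position: [0.485, 0.2402, 0.0977]
ee_rot: [0.001, 0.031, 1.0, 0.001]
contact_force: [0.1, 1.1, -0.1]
gripper_width: 0.0582
grip_force: 64.1
```

Emit:
arm_command(
  steps=[-0.003,-0.02,0,0,0.05,-0.008,-0.05,0,0,0.05,-0.013,-0.085,0,0,0.05,-0.016,-0.11,0,0,0.05,-0.018,-0.125,0,0,0.05],
)

```text
clock: 11.75
position: [0.4934, 0.1104, 0.095]
ee_rot: [-0.001, 0.033, 0.999, -0.001]
contact_force: [0.1, 0.5, -0.3]
gripper_width: 0.0582
grip_force: 64.1
```

Emit:
arm_command(
  steps=[0,0,0,0,0.05,0,0,0,0,0.05,0,0,0,0,0.05,0,0,0,0,0.05,0,0,0,0,0.05],
)

```text
clock: 12.38
position: [0.4943, 0.1145, 0.0959]
ee_rot: [-0.0, 0.031, 1.0, 0.0]
contact_force: [0.9, -0.5, -0.8]
gripper_width: 0.058
grip_force: 64.1
```

```bash
python3 - <<'E'
from meas import *
im=wrist('w7'); f=im['frame'];cv2.imwrite('pics/w7.png',f)
to(.52,-.006,.09,-3);print(env.read_state()['grip_force'])
P=cloud(im); k=P[...,2]; a=((k>.028)&(k<.046)&(abs(P[...,0]-.56)<.08)&(abs(P[...,1]+.006)<.05)).astype(np.uint8); a=cv2.morphologyEx(a,cv2.MORPH_CLOSE,np.ones((7,7))); 
rect(im,a,.035)
q=P[a>0]; q=q[(q[:,2]>.032)&(q[:,2]<.038)]; print(len(q), cv2.minAreaRect((q[:,:2]*1000).astype(np.float32)), np.median(q[:,2]))
E
```

```text
t 12.43 pos [494.3 114.3  95.9] yaw -3.56 tilt [-0.  0.] F [-0.7  0.6 -0.7] w 0.0581 -> shift mm [ -33.1 -118.5    5.9] turn -0.01
64.12140369415283
px [160. 270.] centre [523.2  -4.4] size [49.4 51.3] yaw -2.37
2396 ((563.5681762695312, -8.33233642578125), (47.22030258178711, 127.87113189697266), 87.17193603515625) 0.03462324164569731
```

View pics/w7.png

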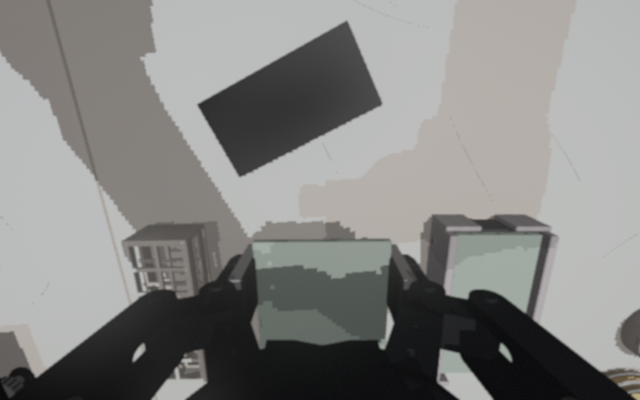

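In view w7 the plate is held square between the pads (253–392, 240). The second plate is still in the magazine at (490,270), and the rack is at (165,270). Now moving over the rack.

Emit:
arm_command(
  steps=[-0.007,-0.025,0,-0.004,0.05,-0.015,-0.055,0,-0.008,0.05,-0.023,-0.085,0.005,-0.013,0.05,-0.031,-0.107,0.01,-0.013,0.05,-0.0347,-0.118,0.02,-0.013,0.05],
)

```text
clock: 13.05
position: [0.5224, -0.0076, 0.0761]
ee_rot: [0.001, 0.026, 1.0, -0.0]
contact_force: [0.5, 0.6, -1.2]
gripper_width: 0.0581
grip_force: 64.1
```

Emit:
arm_command(
  steps=[0,0,0.005,0,0.05,0,0,0.01,0,0.05,0,0,0.015,0,0.05,0,0,0.015,0,0.05,0,0,0.015,0,0.05],
)

```text
clock: 13.68
position: [0.5217, -0.0056, 0.061]
ee_rot: [0.0, 0.025, 1.0, 0.0]
contact_force: [0.7, -0.9, -0.6]
gripper_width: 0.0582
grip_force: 64.1
```

```bash
python3 - <<'E'
from meas import *
to(.5216,-.0055,.0235,-2.8)
im=wrist('w8'); cv2.imwrite('pics/w8.png',im['frame']); P=cloud(im); k=P[...,2]
a=(k>.030)&(k<.037)&(abs(P[...,0]-.56)<.08)&(abs(P[...,1]+.006)<.04); q=P[a];print(len(q),cv2.minAreaRect((q[:,:2]*1000).astype(np.float32)))
f=im['frame'].astype(int); m=((f[...,1]-f[...,2]>4)&(k>.05)).astype(np.uint8); m[:,:230]=0;m[:,420:]=0;m[:150]=0;m=cv2.morphologyEx(m,cv2.MORPH_OPEN,np.ones((3,3)))
v,u=np.nonzero(m); q=P[v,u]; A=np.c_[q[:,:2],np.ones(len(q))]; print('plane',np.linalg.lstsq(A,q[:,2],rcond=None)[0],q.min(0),q.max(0))
E
```

```text
t 13.68 pos [521.7  -5.6  61. ] yaw -2.81 tilt [0. 0.] F [ 0.7 -0.9 -0.6] w 0.0582 -> shift mm [ 0.1  0.1 37.5] turn -0.0
1294 ((509.8378601074219, -5.792964935302734), (46.086097717285156, 19.80191421508789), 87.1536865234375)
plane [-0.18057726  0.00651875  0.17246403] [ 0.45316201 -0.0367328   0.06199714] [0.56052967 0.02781095 0.19537749]
```

```bash
python3 - <<'E'
from meas import *
im=np.load('pics/w8.npy',allow_pickle=True).item(); P=cloud(im); f=im['frame'].astype(int)
m=((P[...,2]>.06)&(P[...,2]<.09)&(abs(P[...,1]+.006)<.022)&(P[...,0]<.56)&(P[...,0]>.49)); q=P[m]
for _ in range(3):
    A=np.c_[q[:,:2]-[.5216,-.0055],np.ones(len(q))]; s=np.linalg.lstsq(A,q[:,2],rcond=None)[0]; r=q[:,2]-A@s; q=q[abs(r)<.003]
print(len(q),'slopes',s,q.min(0),q.max(0))
E
```

```text
10003 slopes [-0.00267352 -0.00092502  0.07656259] [ 0.50212181 -0.02799735  0.0736346 ] [0.55673345 0.01599408 0.07863043]
```

Emit:
arm_command(
  steps=[0,-0.0005,0.012,0,0.05,0,-0.0005,0.024,0,0.05,0,-0.0005,0.032,0,0.05,0,-0.0005,0.036,0,0.05,0,-0.0005,0.0375,0,0.05],
)

```text
clock: 14.35
position: [0.5214, -0.0066, 0.023]
ee_rot: [-0.0, 0.025, 1.0, -0.0]
contact_force: [-0.8, -0.2, -0.8]
gripper_width: 0.058
grip_force: 64.2
```

Emit:
arm_command(
  steps=[0,0,0,0,0.05,0,0,0.0005,0,0.05,0,0,0.001,0,0.05,0,0,0.001,0,0.05,0,0,0.001,0,0.05],
)

```text
clock: 14.98
position: [0.5219, -0.0065, 0.0229]
ee_rot: [0.0, 0.025, 1.0, 0.0]
contact_force: [-0.8, -0.4, 4.8]
gripper_width: 0.0582
grip_force: 64.5
```

Emit:
arm_command(
  steps=[0,0,0,0,0.062,0,0,0,0,0.07,0,0,0,0,0.08,0,0,0,0,0.0854,0,0,0,0,0.0854],
)

```text
clock: 15.6
position: [0.5215, -0.0065, 0.0223]
ee_rot: [-0.0, 0.025, 1.0, -0.0]
contact_force: [0.1, 0.2, -0.9]
gripper_width: 0.0854
grip_force: 0.0
```

Emit:
arm_command(
  steps=[0,0,-0.015,0,0.0854,0,0,-0.035,0,0.0854,0,0,-0.06,0,0.0854,0.01,0,-0.08,0,0.0854,0.02,0,-0.09,0,0.0854],
)

```text
clock: 16.23
position: [0.5024, -0.0055, 0.1144]
ee_rot: [0.002, 0.025, 1.0, 0.0]
contact_force: [-0.4, 0.4, 0.9]
gripper_width: 0.0858
grip_force: 0.0
```

Emit:
arm_command(
  steps=[0,0,0,0,0.0854,0,0,0,0,0.0854,0,0,0,0,0.0854,0,0,0,0,0.0854,0,0,0,0,0.0854],
)

```text
clock: 16.85
position: [0.5015, -0.0056, 0.112]
ee_rot: [-0.0, 0.025, 1.0, -0.0]
contact_force: [0.2, 0.9, 0.1]
gripper_width: 0.0853
grip_force: 0.0
```

```bash
python3 - <<'E'
from meas import *
im=wrist('w9'); cv2.imwrite('pics/w9.png',im['frame']); P=cloud(im); k=P[...,2]
m=(k>.030)&(k<.044)&(abs(P[...,0]-.56)<.09)&(abs(P[...,1]+.006)<.06)
f=im['frame'].astype(int); g=m&(f[...,1]-f[...,2]>3)
for a in (m,g):
    a=cv2.morphologyEx(a.astype(np.uint8),cv2.MORPH_OPEN,np.ones((3,3))); rect(im,a,.039)
to(.563,-.008,.023,-2.8)
a=(k>.02)&(k<.046)&(P[...,1]<-.13)&(P[...,1]>-.3)&(abs(P[...,0]-.56)<.12); q=P[a]; print('table',len(q),q.min(0),q.max(0),cv2.minAreaRect((q[:,:2]*1000).astype(np.float32)))
E
```

```text
px [322. 277.] centre [555.1  -8.4] size [ 59.6 114.7] yaw -2.36
px [322. 278.] centre [557.8  -8.2] size [ 58.9 109.2] yaw -1.94
t 16.9 pos [501.6  -5.6 112.1] yaw -2.85 tilt [-0. -0.] F [ 0.7 -0.3 -0.5] w 0.0854 -> shift mm [-61.5   0.7  89.1] turn -0.001
table 10950 [ 0.48367238 -0.26400236  0.02002176] [ 0.65438885 -0.16479153  0.04325184] ((570.3378295898438, -216.54953002929688), (170.2342071533203, 97.64337158203125), 2.2023324966430664)
```

View pics/w9.png

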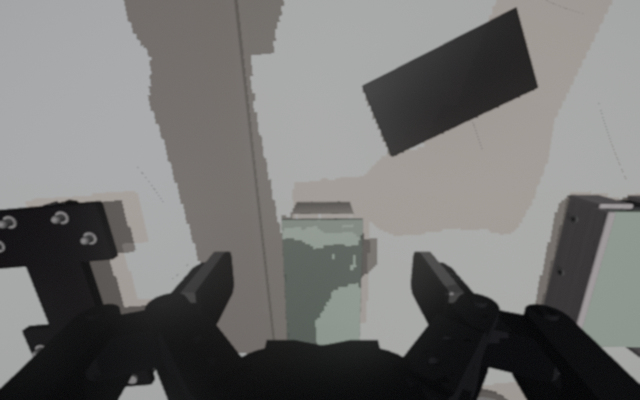

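The plate lies flat on the rack, near edge at row 218 (columns 283–363), with centre about (563,−8.5) mm. That's within about 1 mm of the rack centre. Regripping at the middle.

Emit:
arm_command(
  steps=[-0.02,0,0.01,0,0.0854,-0.045,0,0.02,0,0.0854,-0.0617,0,0.03,0,0.0854,-0.0617,0,0.04,0,0.0854,-0.0617,0,0.045,0,0.0854],
)

```text
clock: 17.52
position: [0.5617, -0.0086, 0.0663]
ee_rot: [-0.001, 0.025, 1.0, -0.0]
contact_force: [-0.6, -0.2, -0.8]
gripper_width: 0.0853
grip_force: 0.0
```

Emit:
arm_command(
  steps=[0,0,0.01,0,0.0854,0,0,0.022,0,0.0854,0,0,0.034,0,0.0854,0,0,0.041,0,0.0854,0,0,0.044,0,0.0854],
)

```text
clock: 18.15
position: [0.5628, -0.0086, 0.0227]
ee_rot: [-0.0, 0.025, 1.0, -0.0]
contact_force: [-0.1, -0.2, 1.3]
gripper_width: 0.0857
grip_force: 0.0
```

Emit:
arm_command(
  steps=[0,0,0,0,0.07,0,0,0,0,0.066,0,0,0,0,0.062,0,0,0,0,0.05,0,0,0,0,0.05],
)

```text
clock: 18.77
position: [0.5638, -0.0085, 0.0242]
ee_rot: [0.0, 0.025, 1.0, 0.0]
contact_force: [-1.4, -0.6, 5.4]
gripper_width: 0.0583
grip_force: 63.2
```

Emit:
arm_command(
  steps=[0,0,-0.008,0,0.05,0,0,-0.025,0,0.05,0,0,-0.045,0,0.05,0,0,-0.065,0,0.05,0,0,-0.075,0,0.05],
)

```text
clock: 19.4
position: [0.5645, -0.0086, 0.1008]
ee_rot: [0.002, 0.025, 1.0, 0.0]
contact_force: [0.5, 1.3, -1.3]
gripper_width: 0.0582
grip_force: 64.1
```

```bash
python3 - <<'E'
from h import *
to(.53,-.10,.11,2.2)
E
```

```text
t 19.4 pos [564.5  -8.6 100.8] yaw -2.85 tilt [0.003 0.   ] F [ 0.5  1.3 -1.3] w 0.0582 -> shift mm [ 29.9 -93.   -9.4] turn -0.088
```

Emit:
arm_command(
  steps=[0.006,-0.02,-0.01,-0.02,0.05,0.012,-0.045,-0.02,-0.04,0.05,0.02,-0.07,-0.03,-0.06,0.05,0.026,-0.09,-0.03,-0.08,0.05,0.029,-0.102,-0.03,-0.088,0.05],
)

```text
clock: 20.02
position: [0.5286, -0.1103, 0.1288]
ee_rot: [0.0, -0.018, 1.0, -0.0]
contact_force: [-0.4, 0.6, -0.0]
gripper_width: 0.0578
grip_force: 64.1
```

Emit:
arm_command(
  steps=[0,0,0,0,0.05,0,0,0,0,0.05,0,0,0,0,0.05,0,0,0,0,0.05,0,0,0,0,0.05],
)

```text
clock: 20.65
position: [0.5293, -0.1086, 0.1283]
ee_rot: [-0.0, -0.019, 1.0, 0.0]
contact_force: [0.0, -0.5, -1.4]
gripper_width: 0.0581
grip_force: 64.1
```

```bash
python3 - <<'E'
from meas import *
im=wrist('w10'); cv2.imwrite('pics/w10.png',im['frame']); to(.559,-.216,.10,2.2)
P=cloud(im);k=P[...,2]; f=im['frame']; g=cv2.cvtColor(f,cv2.COLOR_BGR2GRAY)
a=(k>.02)&(k<.05)&(P[...,1]<-.13)&(P[...,1]>-.3)&(abs(P[...,0]-.57)<.12); q=P[a]; print('deck',cv2.minAreaRect((q[:,:2]*1000).astype(np.float32)))
m=((g>70)&a).astype(np.uint8); n,l,st,c=cv2.connectedComponentsWithStats(m)
for i in range(1,n):
    if st[i,4]>8: print(st[i,4],np.round(c[i],1),np.round(pt(im,*c[i],.040)[:2]*1000,1),np.median(g[l==i]))
E
```

```text
t 20.7 pos [ 529.2 -108.7  128.3] yaw 2.21 tilt [-0.  0.] F [-0.8  0.2 -0.3] w 0.0583 -> shift mm [ -25.6 -108.3   28.3] turn 0.0
deck ((569.3749389648438, -216.52903747558594), (167.7611541748047, 96.03770446777344), 2.319347381591797)
475 [143.9 210.2] [ 534.6 -247.1] 114.0
46 [213.5 147. ] [ 483.8 -190.3] 108.0
180 [151.1 159.3] [ 494.7 -237. ] 116.0
177 [204.2 159. ] [ 492.9 -197.7] 122.0
176 [133.9 182.7] [ 513.  -252.1] 114.0
120 [227.3 182.2] [ 509.8 -181.4] 86.0
22 [231.5 206. ] [ 528.4 -179. ] 75.5
46 [152.  288.4] [ 603.3 -248.7] 110.5
```

View pics/w10.png

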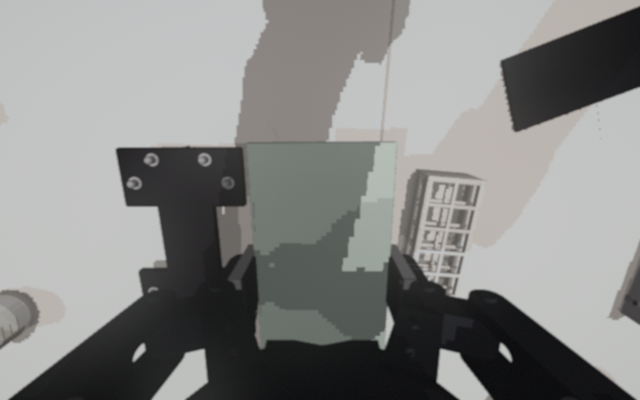

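View w10 shows the table at left with pins at (151,159), (204,159), (134,183) and (228,182). The pocket is near (559.5,−216) mm, yaw about 2.4°. I'll hover above it and check the plate against the pins from straight above.

Emit:
arm_command(
  steps=[-0.005,-0.022,0,0,0.05,-0.012,-0.05,0.005,-0.003,0.05,-0.018,-0.075,0.01,-0.003,0.05,-0.023,-0.098,0.02,-0.003,0.05,-0.026,-0.108,0.028,-0.003,0.05],
)

```text
clock: 21.32
position: [0.5591, -0.2177, 0.1001]
ee_rot: [-0.0, -0.02, 1.0, -0.0]
contact_force: [-0.1, 0.8, -1.1]
gripper_width: 0.0582
grip_force: 64.1
```

Emit:
arm_command(
  steps=[0,0,0.01,0,0.05,0,0,0.02,0,0.05,0,0,0.025,0,0.05,0,0,0.025,0,0.05,0,0,0.025,0,0.05],
)

```text
clock: 21.95
position: [0.5596, -0.2157, 0.0757]
ee_rot: [0.0, -0.021, 1.0, -0.0]
contact_force: [0.8, -1.0, -0.4]
gripper_width: 0.0581
grip_force: 64.1
```

```bash
python3 - <<'E'
from meas import *
im=wrist('w11'); to(.559,-.216,.0215,2.4)
P=cloud(im);k=P[...,2]; f=im['frame']; g=cv2.cvtColor(f,cv2.COLOR_BGR2GRAY); fi=f.astype(int)
a=(k<.05)&(k>.02)&(abs(P[...,1]+.216)<.06)&(abs(P[...,0]-.57)<.12); q=P[a]; print('deck',cv2.minAreaRect((q[:,:2]*1000).astype(np.float32)))
m=((g>70)&a).astype(np.uint8); n,l,st,c=cv2.connectedComponentsWithStats(m)
for i in range(1,n):
    if st[i,4]>20: print(st[i],np.round(c[i],1),np.round(pt(im,*c[i],.038)[:2]*1000,1))
p=(k>.06)&(k<.105)&(fi[...,1]-fi[...,2]>3); p=cv2.morphologyEx(p.astype(np.uint8),cv2.MORPH_OPEN,np.ones((5,5))); zt=np.median(k[p>0]); print('plate z',zt); rect(im,p,zt)
cs=max(cv2.findContours(p,0,2)[0],key=cv2.contourArea)[:,0]; v0=cs[:,1].min(); top=[(u,np.flatnonzero(p[:,u])[0]) for u in range(cs[:,0].min()+15,cs[:,0].max()-15,10)]
w=np.array([pt(im,u,v-.5,zt)[:2]*1000 for u,v in top]); s=np.polyfit(w[:,1],w[:,0],1); print('near edge yaw',-np.degrees(np.arctan(s[0])),'ends',w[0],w[-1])
for v in (v0+10,v0+40,v0+70):
    r=np.flatnonzero(p[v]); print(v,r[[0,-1]],[np.round(pt(im,u,v,zt)[:2]*1000,1) for u in (r[0]-.5,r[-1]+.5)])
cv2.imwrite('pics/w11.png',cv2.resize(f[100:380,150:490],(680,560)))
E
```

```text
t 22.0 pos [ 559.7 -215.9   75.8] yaw 2.38 tilt [ 0.001 -0.   ] F [ 0.2 -0.1 -1.1] w 0.0582 -> shift mm [ 0.7 -0.1 54.3] turn -0.0
deck ((566.6401977539062, -216.88743591308594), (161.70912170410156, 96.31639099121094), 2.451511859893799)
[236 109 169  81 337] [280.4 129.9] [ 498.1 -241.8]
[276 115  19  20 308] [284.9 124.8] [ 495.2 -239.3]
[347 117  18  17 226] [355.5 124.8] [ 493.6 -200.2]
[263 141  33   1  33] [279. 141.] [ 504.2 -242.6]
[245 142   4  48  51] [246.3 165.7] [ 519.  -261.3]
plate z 0.0899677607598245
px [324. 242.] centre [ 548.  -216.7] size [96.9 59.6] yaw 2.73
near edge yaw 2.57434588810953 ends [ 500.71461977 -242.47778664] [ 498.87562637 -199.26796944]
151 [246 396] [array([ 504.7, -248.7]), array([ 502.1, -188.8])]
181 [248 394] [array([ 516.8, -248.2]), array([ 514.2, -188.3])]
211 [251 390] [array([ 529.6, -247.2]), array([ 527. , -188.6])]
```

View pics/w11.png

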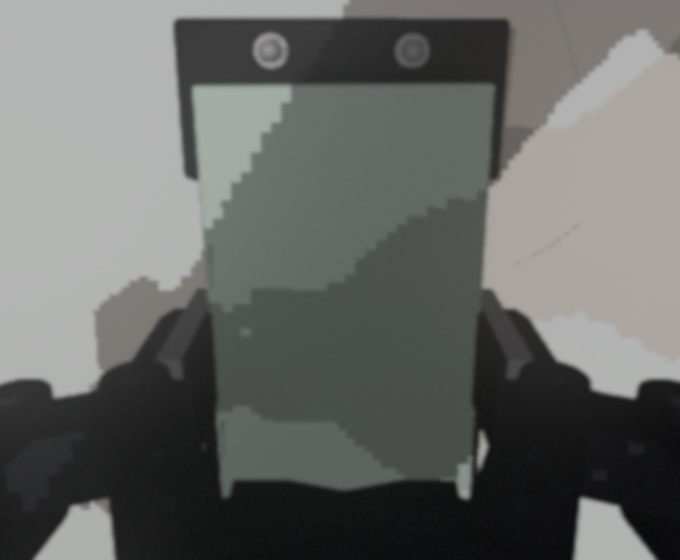

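The plate near edge (crop row 85) and the two end pins (crop (270,50) and (412,50)) are all in view. The pocket comes out at (560.4,−217.0), yaw 2.4°. The plate centre is at (559.6,−216.4), yaw about 2.5°, so I'll shift by −0.8/−0.6 mm in tool axes and lower.

Emit:
arm_command(
  steps=[-0.0008,-0.0006,0.005,0,0.05,-0.0008,-0.0006,0.013,0,0.05,-0.0008,-0.0006,0.02,0,0.05,-0.0008,-0.0006,0.025,0,0.05,-0.0008,-0.0006,0.026,0,0.05],
)

```text
clock: 22.62
position: [0.5596, -0.2163, 0.0486]
ee_rot: [-0.001, -0.021, 1.0, 0.0]
contact_force: [-0.3, -0.0, 0.3]
gripper_width: 0.0579
grip_force: 64.1
```

```bash
python3 - <<'E'
from meas import *
im=wrist('w12'); to(.5605,-.2165,.0235,2.4)
P=cloud(im);k=P[...,2]; f=im['frame']; g=cv2.cvtColor(f,cv2.COLOR_BGR2GRAY); fi=f.astype(int)
a=(k<.046)&(k>.02)&(abs(P[...,1]+.216)<.06)&(P[...,0]<.52)
m=((g>70)&a).astype(np.uint8); n,l,st,c=cv2.connectedComponentsWithStats(m)
for i in range(1,n):
    if st[i,4]>60: print(st[i],np.round(c[i],1),np.round(pt(im,*c[i],.038)[:2]*1000,1))
p=(k>.05)&(k<.08)&(fi[...,1]-fi[...,2]>3); p=cv2.morphologyEx(p.astype(np.uint8),cv2.MORPH_OPEN,np.ones((5,5))); zt=np.median(k[p>0]); print('plate z',zt)
cs=max(cv2.findContours(p,0,2)[0],key=cv2.contourArea)[:,0]; v0=cs[:,1].min()
print('near edge',[np.round(pt(im,u,np.flatnonzero(p[:,u])[0]-.5,zt)[:2]*1000,1) for u in (270,320,370)])
for v in (v0+10,v0+40): r=np.flatnonzero(p[v]); print(v,[np.round(pt(im,u,v,zt)[:2]*1000,1) for u in (r[0]-.5,r[-1]+.5)])
E
```

```text
t 22.68 pos [ 559.8 -216.4   48.9] yaw 2.36 tilt [-0.001  0.   ] F [ 0.2 -0.2 -1.3] w 0.0581 -> shift mm [-0.7 -0.1 25.4] turn -0.001
[222 107 196  68 439] [279.7 118.2] [ 491.7 -239.2]
[268 115  24  23 423] [279.5 126. ] [ 495.2 -239.3]
[353 116  21  21 335] [362.8 125.9] [ 493.5 -200.3]
[238 141  74  34 231] [253.1 156.4] [ 509.9 -251.9]
[395 153   9  19  95] [398.7 162.8] [ 510.  -181.5]
plate z 0.06292881499838526
near edge [array([ 500.6, -239.6]), array([ 499.8, -219.9]), array([ 498.9, -200.3])]
151 [array([ 504.7, -249.3]), array([ 502.2, -189.5])]
181 [array([ 516.8, -248.8]), array([ 514.3, -188.9])]
```

Now within 0.5 mm; shifting x by −0.5 mm in tool axes and lowering.

Emit:
arm_command(
  steps=[-0.0005,0,0.006,0,0.05,-0.0005,0,0.013,0,0.05,-0.0005,0,0.019,0,0.05,-0.0005,0,0.023,0,0.05,-0.0005,0,0.0235,0,0.05],
)

```text
clock: 23.3
position: [0.5603, -0.2164, 0.0254]
ee_rot: [-0.0, -0.021, 1.0, 0.0]
contact_force: [-0.2, -0.9, -0.8]
gripper_width: 0.0579
grip_force: 64.1
```

Emit:
arm_command(
  steps=[0,0,0.0005,0,0.05,0,0,0.001,0,0.05,0,0,0.0015,0,0.05,0,0,0.0015,0,0.05,0,0,0.0015,0,0.05],
)

```text
clock: 23.92
position: [0.5606, -0.2164, 0.0244]
ee_rot: [0.0, -0.021, 1.0, -0.0]
contact_force: [0.2, -0.0, -0.6]
gripper_width: 0.0582
grip_force: 64.2
```

Emit:
arm_command(
  steps=[0,0,0.0005,0,0.05,0,0,0.001,0,0.05,0,0,0.0014,0,0.05,0,0,0.0014,0,0.05,0,0,0.0014,0,0.05],
)

```text
clock: 24.55
position: [0.5609, -0.2166, 0.0235]
ee_rot: [0.0, -0.021, 1.0, -0.0]
contact_force: [-1.4, 0.4, 5.4]
gripper_width: 0.0584
grip_force: 64.6
```

Emit:
arm_command(
  steps=[0,0,0,0,0.062,0,0,0,0,0.07,0,0,0,0,0.08,0,0,0,0,0.0854,0,0,0,0,0.0854],
)

```text
clock: 25.18
position: [0.5606, -0.2165, 0.0229]
ee_rot: [-0.0, -0.021, 1.0, -0.0]
contact_force: [-0.2, -1.1, 1.0]
gripper_width: 0.0855
grip_force: 0.0
```

Emit:
arm_command(
  steps=[0,0,-0.012,0,0.0854,0,0,-0.035,0,0.0854,0,0,-0.06,0,0.0854,0.02,0,-0.1,0,0.0854,0.04,0,-0.14,0,0.0854],
)

```text
clock: 25.8
position: [0.5204, -0.2182, 0.1648]
ee_rot: [0.0, -0.021, 1.0, -0.0]
contact_force: [0.8, 0.1, 0.2]
gripper_width: 0.0855
grip_force: 0.0
```

Emit:
arm_command(
  steps=[0,0,0,0,0.0854,0,0,0,0,0.0854,0,0,0,0,0.0854,0,0,0,0,0.0854,0,0,0,0,0.0854],
)

```text
clock: 26.42
position: [0.5204, -0.2179, 0.1621]
ee_rot: [-0.001, -0.021, 1.0, 0.0]
contact_force: [-1.0, -0.5, -0.5]
gripper_width: 0.0858
grip_force: 0.0
```

```bash
python3 - <<'E'
from meas import *
im=wrist('w13'); to(.56,-.217,.15,2.4); P=cloud(im);k=P[...,2]; fi=im['frame'].astype(int)
p=(k>.03)&(k<.05)&(fi[...,1]-fi[...,2]>3)&(abs(P[...,1]+.217)<.05); p=cv2.morphologyEx(p.astype(np.uint8),cv2.MORPH_OPEN,np.ones((3,3))); rect(im,p,.038)
q=P[p>0]; print('z',np.median(q[:,2]),'slopes',np.linalg.lstsq(np.c_[q[:,:2]-q[:,:2].mean(0),np.ones(len(q))],q[:,2],rcond=None)[0])
cv2.imwrite('pics/w13.png',cv2.resize(im['frame'][130:400,200:440],(533,600)))
E
```

```text
t 26.48 pos [ 520.4 -218.   162.3] yaw 2.37 tilt [-0.001  0.   ] F [-0.4 -0.1  0.6] w 0.0858 -> shift mm [-39.6  -0.6  12.3] turn -0.001
px [322. 235.] centre [ 561.3 -216.6] size [119.8  60.7] yaw 2.55
z 0.037819960126629165 slopes [ 0.00168922 -0.00324921  0.03782724]
```

View pics/w13.png

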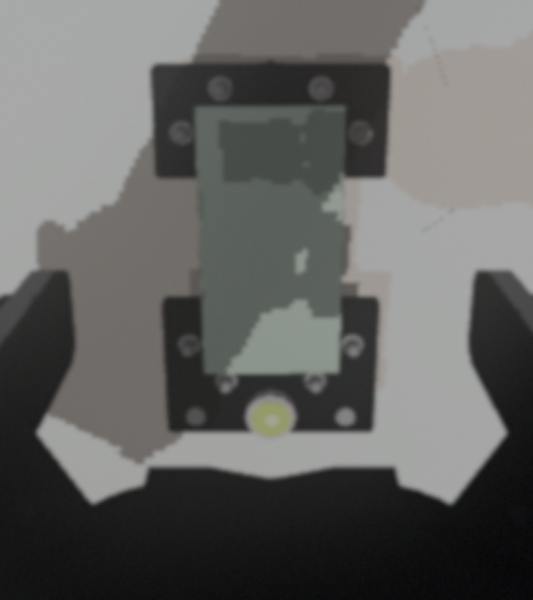

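The plate lies flat on the deck inside all eight pins, crop (195–345, 105–375), with its top at 37.8 mm and its centre about 1 mm from the pocket centre. The gripper is clear, so I'm handing the job in.

```bash
python3 -c "
from rig import env
print(env.close_job())"
```

```text
the job is handed in; nothing more can be done
None
```

The top glass plate now lies flat between the levelling table's eight pins, about 1 mm off centre, reached via the sill overhang and a regrip at its middle on the rack. The job was handed in at about 26.5 s with the gripper clear; I saw the second plate still in the magazine after the lift, and no move took the arm near the timer, tape roll, tray or vial.

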